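Plug a steel bush and lift it with tongs for painting

TASK

The short, slim steel bush on the plywood board (not the wide collar, not the tall sleeve) is to be painted: while it stands there, push its masking plug fully home. Then take up the sprung tongs, close them on the bush and lift it upright in their jaws, its foot at least 10 cm above the bench, without gripping the bush in the gripper itself and leaving the other two parts standing where they are. Finish holding it up still in the tongs, for the spray; do not put it down or let go.

Things in the scene. Friction and masses are not known exactly. Their poses are not given: they have to be found in the camera images.
- board: thin plywood board lying on the bench, fixed, 140 (x) x 340 (y) x 6 mm high; origin at the centre of its underside. The three steel parts stand on it in a row along its y axis, about 110 mm apart and up to 15 mm off its middle line, in any order.
- bush: the part to paint: plain round steel bush, 28 mm diameter, 34 mm high, standing upright; origin at the centre of its foot, z axis up along it. Loose, about 0.12 kg. A round grey plastic plug sits in its top.
- plug (a joint): how far the plug is pushed into the bush, m: 0 = head stands 7 mm proud of the bush's top, 0.007 = fully home (head resting on the top of the bush). Moves straight down at about 4 N and stays where it is left. Starts nearly fully proud.
- plug_top (a point): centre of the top face of the plug's head (head 23.6 mm diameter, 5 mm thick); 46 mm above the bush's foot when proud, 39 mm when home.
- collar: one of the other parts, to be left alone: low wide steel collar, foot flange 54 mm diameter, 22 mm high plus a plug already home (27 mm in all); origin at the centre of its foot. Loose, 0.25 kg.
- sleeve: one of the other parts, to be left alone: tall steel sleeve 29 mm diameter, 65 mm high plus a plug already home (70 mm in all); origin at the centre of its foot. Loose, 0.25 kg.
- tongs: sprung steel tongs with black plastic grips, lying on the bench so that the two arms open sideways; 200 mm long, 28 mm high, 0.14 kg, loose; balances about at the grips. Origin on the pivot at the tail end, at the underside; x runs along the middle of the open tongs to the jaws, y to the left arm, z up. This body is the left arm with the pivot.
- tongs_arm (a joint): closing angle of the right arm about the pivot, rad: 0 = open (its spring holds it there), 0.15 = jaws 28 mm apart, arms parallel, 0.28 = nearly shut. Squeezing at the grips takes about 4 N at the start, 6 N when on the bush, and closes the jaws about twice as far as the grips.
- grip_left (a point): middle of the flat upright outer face of the left grip, 90 mm from the pivot, 14 mm above the underside. The grips are 56 mm long, 28 mm high; over their outer faces they measure 56 mm when open, 42 mm when the jaws stand 28 mm apart.
- grip_right (a point): middle of the flat outer face of the right grip, 90 mm from the pivot, 14 mm above the underside
- jaw_left (a point): middle of the inner face of the left jaw, 185 mm from the pivot, 14 mm above the underside. The jaws are shallow upright Vs 28 mm long and 24 mm high (2 to 26 mm above the underside), 56 mm apart when open.
- jaw_right (a point): middle of the inner face of the right jaw, 185 mm from the pivot, 14 mm above the underside
There are look-alikes about, which are no part of the job. Leave any purple look-alike of the bush alone.

How it is judged:
By the outcome, as a careful person would: the job done as asked, in the order asked, and still so for the second after the job is handed in, while the arm keeps its last pose, push and grip.
It also fails if it takes over 54 s, if anything falls off the work surface, if the arm or the gripper's body presses on something with over 40 N, if the wrist force passes 120 N, or if a joint passes its speed limit or range.

ROBOT

A 7-joint arm with a two-finger parallel gripper is mounted at the origin on a cart in front of the work surface, level with it; the furniture and walls round the work are solid. World frame = base frame: x ahead of the robot, y to its left, z up, the work surface at z = 0. Lengths are in m, angles in degrees, forces in N, time in s.
With the tool pointing down it reaches from about 0.425 to 0.95 m from the base axis. Payload 4.7 kg.
Tool frame: the origin (TCP) lies midway between the tips of the shut fingers; the grasp point (between the pads) lies 19 mm behind it; z points along the fingers, y is the line along which they close (so a half turn about z gives the same grasp; the last joint's range is limited). The gripper opens to 85 mm and grips with 20 to 120 N. Pads are 22 mm wide; open, the fingers measure 114 mm over their backs; the gripper's body (76 mm by 85 mm) begins 54 mm behind the grasp point. The pads swing forward as they close: fully open they stand 13 mm farther back than shut.
Start: joints at [75.178, 26.849, -2.785, 87.806, 1.381, 65.374, -4.715], TCP at [0.154, -0.657, 0.231] pointing down, gripper open.
Joint ranges: [-148.3, 148.3], [-19.14, 114.17], [-79.39, 73.82], [5.75, 140.21], [-59.74, 239.74], [12.07, 113.84], [-152.46, 152.46]. Speed limits (degrees/s): [147.25, 147.25, 180, 180, 180, 180, 180].

INTERFACE

Orientations are given as [roll, pitch, yaw] about the fixed x, y, z axes, in that order (R = Rz(yaw) Ry(pitch) Rx(roll)).
In Python, from station import bot, optics, finish_job gives the robot as it stands. The module is installed in compiled form; this text tells all that it offers.
- The arm moves only by the shell command python3 -m pendant 'ROWS' [OPENING]. ROWS is JSON, one flat list of numbers, 4 for each row, row after row: the shift along the tool's x, y, z in units of 25 mm (1.0 is 25 mm), then the turn about the tool's z in units of 6 degrees (1.0 is 6 degrees). A call has exactly 5 rows; each row shifts and turns the commanded pose from where the row before left it, along the tool's axes as they then stand; what a row does not reach is not made up. A row lasts 1/12 s, in which the tool goes at most 41.7 mm and 7.16 degrees, less where a joint would pass 70% of its speed; a pose out of reach is approached as far as the arm can. A call is refused whole if a number of a shift passes 1 or a number of a turn 1, either way. A call with a gripper value outside its range is refused whole. OPENING is the finger opening in mm, from 0 to 85.4, set as the call begins (- or left out, the last holds). The fingers move at their own pace and stop on an object; the grip force is fixed at half the most. Time passes only in rows, so rows that do not move let the fingers close, or fill a call up. It gives the time, the measured TCP pose, the force, the opening and the grip force at its end, in the units of the state.
- bot.sense(): the state, without advancing time (a new reading comes with each control period).
- optics.get_image(name): name is "scene" or "top" or "wrist"; returns the picture (400x640x3 uint8, blue, green, red); there is no depth.
- optics.calibration(name): a dict with "fovy" (degrees; the focal length in pixels is half the picture's height over the tangent of half this angle, whatever the lens; pixels are square), "cx", "cy" (the principal point, pixels), "R" (3x3) and "t" (3): a world point X has camera coordinates R X + t. Camera axes: x right, y down, z forward; pixel columns grow to the right and rows downward; lengths in m; the calibration is good to about 2 mm. A picture is of the moment at which its call begins: read the wrist's pose just before it. calibration takes no time and is no camera call; for the wrist camera it gives the pose at the moment of the call.
- finish_job(): hands the job in; it is judged then, once.
The state is a dict: "clock": time; "qpos": joint angles; "dq": joint speeds; "joint_efforts": joint torques, N m; "tcp_pos": TCP position; "ee_rot": TCP orientation; "ft_force": force on the tool from outside, world axes, zero at the start; "wrist_torque": the same for the moment, N m; "gripper_width": finger opening in m; "finger_force": force on a finger pad.
Only numpy, scipy, OpenCV 4.12 (cv2) and the standard library are available. Lean on these libraries where they do the work, as an engineer would, in place of code of your own. Each camera call takes 0.05 s, during which the arm holds its last target. There are 200 camera calls.

## Working session

There is one attempt and no reset: what is moved stays moved. The work goes in short steps, Python scripts to look and compute and a shell command to move; the robot and the scene stay as the last step left them, time stands still between calls to the robot, and variables do not carry over. Pictures are saved under pics/ and viewed, at most 10 in all, crops included, and the job is handed in when it is done.

```bash
mkdir -p pics; cat > h.py <<'E'
import numpy as np,cv2
from station import bot,optics
def cal(n):
    c=optics.calibration(n);f=200/np.tan(np.radians(c["fovy"])/2)
    return f,c["cx"],c["cy"],np.array(c["R"]),np.array(c["t"])
def ray(c,u,v):
    f,cx,cy,R,t=c
    return -R.T@t, R.T@np.array([(u-cx)/f,(v-cy)/f,1])
def onz(c,u,v,z):
    o,d=ray(c,u,v); return o+d*(z-o[2])/d[2]
def proj(c,X):
    f,cx,cy,R,t=c;p=R@np.array(X)+t;return p[:2]/p[2]*f+[cx,cy]
def tri(*obs):
    A=0;b=0
    for c,u,v in obs:
        o,d=ray(c,u,v);d=d/np.linalg.norm(d);P=np.eye(3)-np.outer(d,d);A=A+P;b=b+P@o
    return np.linalg.solve(A,b)
E
python3 - <<'E'
from h import *
s=bot.sense();print(s)
for n in("top","scene"):
    cv2.imwrite(f"pics/{n}0.png",optics.get_image(n));c=cal(n);print(n,c[0],c[1:3],-c[3].T@c[4],c[3].round(3).tolist())
E
```

```text
{'clock': 0.0, 'qpos': array([75.1781394 , 26.89682864, -2.78504278, 87.87501436,  1.38051702,
       65.3749093 , -4.71583306]), 'dq': array([ 0.01538606,  0.04566787, -0.01258771, -0.01013083, -0.02624283,
        0.02606123,  0.01790799]), 'joint_efforts': array([-4.61269010e-04, -5.10319126e+01, -4.69630666e-02, -2.37717497e+01,
        1.05917011e-02,  7.52542808e-03, -2.56799211e-05]), 'tcp_pos': array([ 0.15363032, -0.65667281,  0.23025754]), 'ee_rot': array([-1.79886850e+02,  3.60179901e-03,  1.31680022e+01]), 'ft_force': array([-0.13337014,  0.3090696 ,  0.52588199]), 'wrist_torque': array([ 0.01349875, -0.03082925,  0.013133  ]), 'finger_force': 0.0, 'gripper_width': 0.08498851866510027}
top 491.83644016801844 (323.2009864334291, 193.25905278484626) [ 4.22640610e-01 -3.21702055e-04  1.30005302e+00] [[0.013, -1.0, 0.018], [-0.996, -0.015, -0.084], [0.084, -0.016, -0.996]]
scene 437.2759636427201 (318.11923361953984, 202.25281245134002) [-0.0427642   0.54599721  0.71517572] [[-0.719, -0.695, -0.009], [-0.434, 0.46, -0.775], [0.542, -0.553, -0.632]]
```

View pics/top0.png

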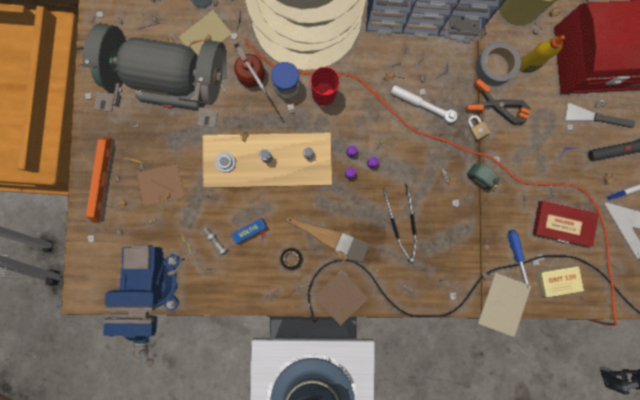

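View pics/scene0.png

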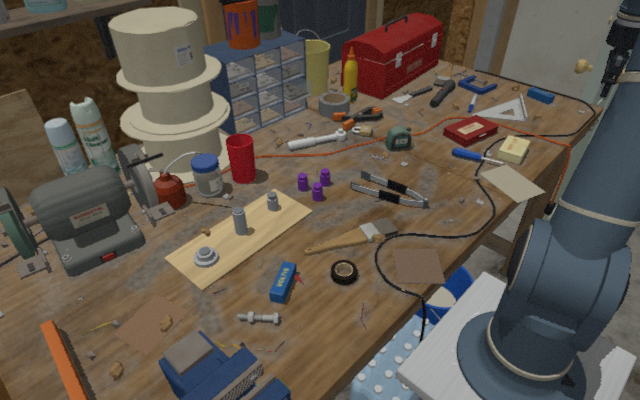

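Candidates:
- Top view: collar (225,162), tall sleeve (266,156), short slim part (308,153), purple look-alikes (352,152), (373,162), (351,174).
- Scene view: bush (272,200), sleeve (239,221), collar (205,256).

I choose the part at top (308,153) and check it in a close crop, together with the tongs.

```bash
python3 - <<'E'
from h import *
a=cv2.imread("pics/top0.png");b=cv2.imread("pics/scene0.png")
z=lambda i,x,y,w,h,k:cv2.resize(i[y:y+h,x:x+w],(w*k,h*k),interpolation=cv2.INTER_CUBIC)
L=np.vstack([z(a,285,130,50,50,6),z(b,247,175,50,50,6)])
R=np.vstack([z(a,370,175,100,100,3)[:300],z(b,340,160,100,60,4)[:240,:300],np.zeros((60,300,3),np.uint8)])
cv2.imwrite("pics/crop1.png",np.hstack([L,R]))
T,S=cal("top"),cal("scene")
for n,p,q in(("bush",(309,152),(272,194)),("sleeve",(266,154),(239,210)),("collar",(225,161),(205,250)),("pivot",(411,260),(425,204)),("jawL",(389,190),(353,185)),("jawR",(408,187),(363,176))):
    X=tri((T,*p),(S,*q));print(n,X.round(4),proj(T,X)-p,proj(S,X)-q)
E
```

```text
bush [0.6347 0.0172 0.048 ] [-0.0537408  -0.05377157] [0.07905883 0.00524726]
sleeve [0.6242 0.1252 0.0687] [0.00623117 0.00566535] [-0.00929809 -0.00069575]
collar [0.6107 0.2354 0.0292] [-0.08015288 -0.06557425] [0.12375282 0.00775825]
pivot [ 0.3608 -0.2529  0.0094] [-0.11247507 -0.16523132] [ 0.2076831  -0.00122741]
jawL [ 0.5458 -0.1936  0.0063] [-0.74939044 -0.90435829] [1.15569987 0.02031622]
jawR [ 0.5541 -0.2448  0.0052] [-0.56281728 -0.69206789] [0.8556226  0.00993411]
```

View pics/crop1.png

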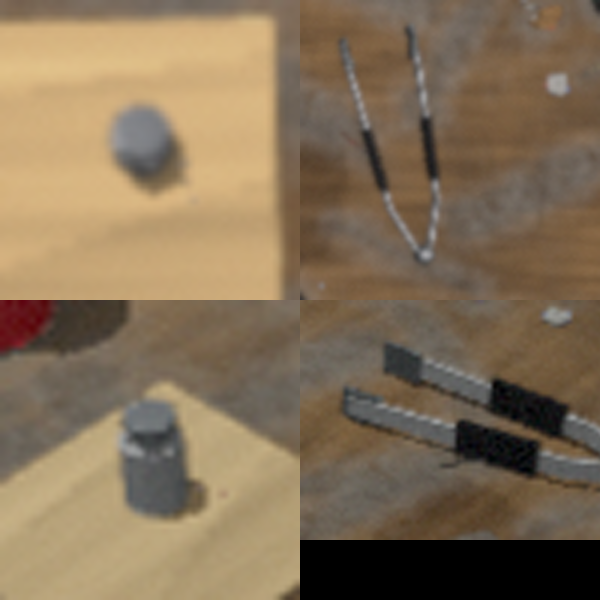

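The crop confirms the slim short bush with its grey plug proud: plug centre at top (308.5,152.8) and scene (272,194). Measured plug height is 48 mm, against 52 mm expected on the board. The tongs lie open with the pivot at (411,260), jaws pointing up the picture. Moving over the bush with the gripper shut.

```bash

python3 -m pendant '[0.8,-0.7,0.1,0,0.8,-0.7,0.1,0,0.8,-0.7,0.1,0,0.8,-0.7,0.1,0,0.8,-0.7,0.1,0]' 0
python3 -m pendant '[0.8,-0.7,0.1,0,0.8,-0.7,0.1,0,0.8,-0.7,0.1,0,0.8,-0.7,0.1,0,0.8,-0.7,0.1,0]'
python3 -m pendant '[0.8,-0.7,0.1,0,0.8,-0.7,0.1,0,0.8,-0.7,0.1,0,0.8,-0.7,0.1,0,0.8,-0.7,0.1,0]'
python3 -m pendant '[0.8,-0.7,0.1,0,0.8,-0.7,0.1,0,0.8,-0.7,0.1,0,0.8,-0.7,0.1,0,0.8,-0.7,0.1,0]'
python3 -m pendant '[0.8,-0.7,0.1,0,0.8,-0.7,0.1,0,0.8,-0.7,0.1,0,0.8,-0.7,0.1,0,0.8,-0.7,0.1,0]'
python3 - <<'E'
from h import *
s=bot.sense();print(s["clock"],s["tcp_pos"],s["ee_rot"])
c=cal("wrist");cv2.imwrite("pics/w1.png",optics.get_image("wrist"))
print(-c[3].T@c[4],c[3].round(2).tolist())
print("plug",proj(c,[.634,.018,.052]),"grip",proj(c,[.449,-.236,.02]), "piv",proj(c,[.361,-.253,.02]))
E
```

```text
clock: 0.52
tcp_pos: [0.2317, -0.5479, 0.2182]
ee_rot: [-179.9, 0.0, 13.2]
ft_force: [0.3, -0.5, -0.6]
gripper_width: 0.0257
finger_force: 0.0
clock: 0.93
tcp_pos: [0.3091, -0.4399, 0.2059]
ee_rot: [-180.0, 0.0, 13.2]
ft_force: [0.6, -0.3, 0.5]
gripper_width: -0.0002
finger_force: 0.0
clock: 1.35
tcp_pos: [0.3864, -0.3321, 0.1935]
ee_rot: [-180.0, 0.0, 13.2]
ft_force: [0.6, 0.6, 0.0]
gripper_width: -0.0001
finger_force: 0.0
clock: 1.77
tcp_pos: [0.4639, -0.2242, 0.181]
ee_rot: [-180.0, 0.0, 13.2]
ft_force: [0.1, -0.5, -0.5]
gripper_width: 0.0001
finger_force: 0.0
clock: 2.18
tcp_pos: [0.5413, -0.1163, 0.1683]
ee_rot: [-180.0, 0.0, 13.2]
ft_force: [-0.2, -0.4, 0.1]
gripper_width: -0.0001
finger_force: 0.0
2.1833 [ 0.54126683 -0.11625415  0.16831963] [-1.79987182e+02  4.32690721e-02  1.31626234e+01]
[ 0.6142934  -0.09917962  0.31046681] [[0.23, -0.97, -0.0], [-0.93, -0.22, 0.29], [-0.29, -0.07, -0.96]]
plug [184.77533585  51.86366368] grip [403.75651385 286.53644337] piv [394.7875305  349.29625388]
```

View pics/w1.png

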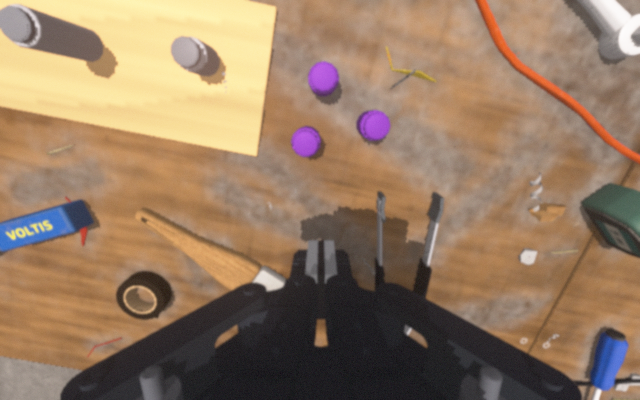

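The wrist view shows the plug head at (187,52), the sleeve at (20,27), purple look-alikes at (323,78), (373,125), (307,142), and the tongs jaws at (380,197) and (437,200).

```bash
python3 - <<'E'
from h import *
c=cal("wrist");T,S=cal("top"),cal("scene")
X=tri((T,308.5,152.8),(S,272,194.2),(c,187,52));print(X,proj(c,X))
print(onz(c,187,52,.05),onz(T,308.5,152.8,.05),onz(S,272,194.2,.05))
s=bot.sense();y=np.radians(s["ee_rot"][2]);d=X-s["tcp_pos"]
print(d@[np.cos(y),np.sin(y),0]/.025,d@[np.sin(y),-np.cos(y),0]/.025,-d[2]/.025)
E
```

```text
[0.63346342 0.0205568  0.05183114] [191.00573381  57.76457489]
[0.63708541 0.02500398 0.05      ] [0.63213254 0.01833229 0.05      ] [0.63225669 0.019459   0.05      ]
4.686919235065108 -4.23845987955477 4.65963949407391
```

```bash

python3 -m pendant '[0.9,-0.8,0.3,0,0.9,-0.8,0.4,0,0.9,-0.8,0.4,0,0.9,-0.8,0.4,0,0.7,-0.7,0.4,0]' 
python3 -m pendant '[0.3,-0.3,0.2,0,0,0,0.2,0,0,0,0,0,0,0,0,0,0,0,0,0]'
python3 - <<'E'
from h import *
s=bot.sense();print(s["clock"],s["tcp_pos"],s["ee_rot"])
c=cal("wrist");cv2.imwrite("pics/w2.png",optics.get_image("wrist"))
T=cal("top");cv2.imwrite("pics/top1.png",optics.get_image("top"))
print("plug",proj(c,[.633,.019,.052]),"tcp",proj(c,s["tcp_pos"]))
E
```

```text
clock: 2.65
tcp_pos: [0.6244, 0.004, 0.1205]
ee_rot: [-180.0, -0.0, 13.2]
ft_force: [1.1, -0.2, -0.1]
gripper_width: -0.0
finger_force: 0.0
clock: 3.07
tcp_pos: [0.6287, 0.0085, 0.1118]
ee_rot: [179.9, 0.0, 13.0]
ft_force: [-0.7, 0.7, 0.3]
gripper_width: -0.0001
finger_force: 0.0
3.0667 [0.6286647  0.00851814 0.11178308] [1.79914831e+02 9.27037707e-03 1.29963634e+01]
plug [308.09044459 209.23120869] tcp [320.7620369  255.99069495]
```

View pics/w2.png

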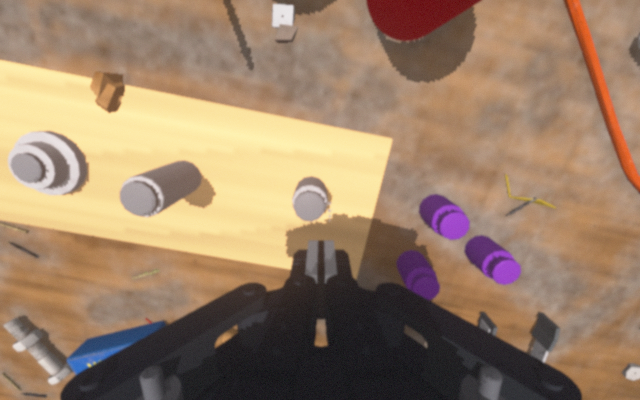

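The plug head is at (309.5,201.5), with the shut fingertips at (320,250).

```bash
python3 - <<'E'
from h import *
c=cal("wrist");T,S=cal("top"),cal("scene");s=bot.sense()
X=onz(c,309.5,201.5,.052);print(X, onz(c,309.5,201.5,.048),s["tcp_pos"])
X=tri((T,308.5,152.8),(S,272,194.2),(c,309.5,201.5));print(X,proj(c,X))
y=np.radians(s["ee_rot"][2]);d=X-s["tcp_pos"]
print(d@[np.cos(y),np.sin(y),0]/.025,d@[np.sin(y),-np.cos(y),0]/.025,-d[2]/.025)
E
```

```text
[0.63929607 0.01996087 0.052     ] [0.63806024 0.01983646 0.048     ] [0.62896984 0.00920957 0.11206511]
[0.63508927 0.01844554 0.04604867] [310.54657875 204.81100482]
0.3217612308205077 -0.30474707475190166 2.6406578149346207
```

```bash

python3 -m pendant '[0.36,-0.33,0.4,0,0,0,0.5,0,0,0,0.5,0,0,0,0.4,0,0,0,0.2,0]' 
python3 -m pendant '[0,0,0.1,0,0,0,0.1,0,0,0,0.1,0,0,0,0,0,0,0,0,0]' 
python3 -m pendant '[0,0,0.08,0,0,0,0.08,0,0,0,0.08,0,0,0,0,0,0,0,0,0]' 
```

```text
clock: 3.58
tcp_pos: [0.6343, 0.0209, 0.0584]
ee_rot: [-180.0, 0.2, 13.2]
ft_force: [-0.8, 0.0, -1.0]
gripper_width: -0.0005
finger_force: 0.0
clock: 4.0
tcp_pos: [0.6362, 0.0211, 0.0541]
ee_rot: [180.0, -0.0, 13.2]
ft_force: [0.4, -0.1, -1.5]
gripper_width: -0.0002
finger_force: 0.0
clock: 4.42
tcp_pos: [0.6365, 0.0212, 0.0482]
ee_rot: [180.0, -0.1, 13.2]
ft_force: [0.2, -0.2, 2.3]
gripper_width: 0.0004
finger_force: 1.3
```

```bash

for i in 1 ; do python3 -m pendant '[0,0,0.04,0,0,0,0.04,0,0,0,0,0,0,0,0,0,0,0,0,0]'; done
python3 -m pendant '[0,0,0.04,0,0,0,0,0,0,0,0,0,0,0,0,0,0,0,0,0]'
python3 -m pendant '[0,0,0.04,0,0,0,0,0,0,0,0,0,0,0,0,0,0,0,0,0]'
```

```text
clock: 4.83
tcp_pos: [0.6364, 0.0212, 0.046]
ee_rot: [180.0, -0.1, 13.2]
ft_force: [1.4, 0.3, 3.6]
gripper_width: -0.0001
finger_force: 1.7
clock: 5.25
tcp_pos: [0.6364, 0.0212, 0.0451]
ee_rot: [180.0, -0.1, 13.2]
ft_force: [1.1, -0.8, 5.4]
gripper_width: -0.0002
finger_force: 2.6
clock: 5.67
tcp_pos: [0.6365, 0.0212, 0.045]
ee_rot: [180.0, -0.1, 13.2]
ft_force: [-0.1, 0.8, 10.6]
gripper_width: 0.0
finger_force: 5.1
```

```bash

python3 -m pendant '[0,0,0.04,0,0,0,0.02,0,0,0,0,0,0,0,0,0,0,0,0,0]'
python3 -m pendant '[0,0,-0.3,0,0,0,-0.6,0,0,0,-0.6,0,0,0,-0.6,0,0,0,-0.6,0]' | head -2
python3 -m pendant '[-0.8,0.7,-0.25,0,-0.8,0.7,-0.25,0,-0.8,0.7,-0.25,0,-0.8,0.7,-0.25,0,-0.8,0.7,-0.25,0]' | head -2
python3 -m pendant '[-0.8,0.7,-0.25,0,-0.8,0.7,-0.25,0,-0.8,0.7,-0.25,0,-0.8,0.7,-0.25,0,-0.8,0.7,-0.25,0]' | head -2
python3 -m pendant '[-0.8,0.7,-0.25,0,-0.8,0.7,-0.25,0,-0.8,0.7,-0.25,0,-0.8,0.7,-0.25,0,-0.8,0.7,-0.25,0]' | head -2
python3 -m pendant '[0,0,0,0,0,0,0,0,0,0,0,0,0,0,0,0,0,0,0,0]'
python3 - <<'E'
from h import *
z=lambda i,x,y,w,h,k:cv2.resize(i[y:y+h,x:x+w],(w*k,h*k),interpolation=cv2.INTER_CUBIC)
s=bot.sense();print(s["clock"],s["tcp_pos"],s["ee_rot"])
c=cal("wrist");w=optics.get_image("wrist");cv2.imwrite("pics/w3.png",w)
b=optics.get_image("scene");cv2.imwrite("pics/scene1.png",b)
w[:200,:200]=z(b,247,175,50,50,4);cv2.imwrite("pics/w3b.png",w)
print("grip",proj(c,[.449,-.236,.02]), "piv",proj(c,[.361,-.253,.02]))
E
```

```text
clock: 6.08
tcp_pos: [0.6368, 0.0213, 0.0449]
ee_rot: [179.9, -0.1, 13.2]
ft_force: [-2.9, -1.3, 17.6]
gripper_width: 0.0001
finger_force: 8.9
clock: 6.5
tcp_pos: [0.6341, 0.021, 0.109]
clock: 6.92
tcp_pos: [0.5559, -0.0877, 0.14]
clock: 7.33
tcp_pos: [0.4786, -0.1953, 0.1714]
clock: 7.75
tcp_pos: [0.4013, -0.3029, 0.2027]
clock: 8.17
tcp_pos: [0.404, -0.3014, 0.203]
ee_rot: [-179.9, 0.0, 13.3]
ft_force: [-0.0, 0.7, 0.1]
gripper_width: -0.0
finger_force: 0.0
8.1667 [ 0.40401545 -0.30138797  0.20303321] [-1.79926695e+02  3.07379315e-02  1.33036533e+01]
grip [272.06501001 127.1967262 ] piv [272.54586227 205.56340669]
```

View pics/w3b.png

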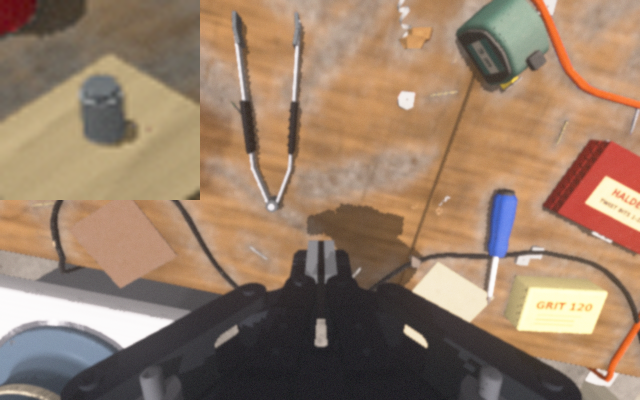

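The scene inset shows the plug home. In the wrist view the tongs have the pivot at (272,206), grips at (249,127) and (293,127), and jaw tips at (236,14) and (297,13).

```bash
python3 - <<'E'
from h import *
c=cal("wrist");T,S=cal("top"),cal("scene");s=bot.sense()
X=[]
for n,w,t in(("piv",(272,206),(411.7,260)),("gl",(249,127),(395,228.3)),("gr",(293,127),(413.3,224.3))):
    print(n,tri((c,*w),(T,*t)).round(4),onz(c,*w,.02).round(4),onz(T,*t,.02).round(4));X.append(onz(c,*w,.02))
m=(X[1]+X[2])/2;print(m,np.degrees(np.arctan2(*(m-X[0])[[1,0]])),np.linalg.norm(m-X[0]),np.linalg.norm(X[1]-X[2]))
J=(onz(c,236,14,.026)+onz(c,297,13,.026))/2;print("J",J,np.degrees(np.arctan2(*(J-X[0])[[1,0]])),np.linalg.norm(J-X[0]))
y=np.radians(s["ee_rot"][2]);d=m-s["tcp_pos"]
print(d@[np.cos(y),np.sin(y),0]/.025,d@[np.sin(y),-np.cos(y),0]/.025,-d[2]/.025)
E
```

```text
piv [ 0.3608 -0.2529  0.0208] [ 0.3604 -0.2529  0.02  ] [ 0.3609 -0.2529  0.02  ]
gl [ 0.4425 -0.2105  0.0129] [ 0.4435 -0.212   0.02  ] [ 0.4422 -0.2094  0.02  ]
gr [ 0.4538 -0.2583  0.0142] [ 0.4546 -0.2586  0.02  ] [ 0.4533 -0.2572  0.02  ]
[ 0.44902631 -0.23532898  0.02      ] 11.232185405672798 0.09040483869038642 0.04785696313686892
J [ 0.5526945  -0.21274343  0.026     ] 11.803675641186036 0.19658804412066608
2.3626578654921366 -2.1742106298302244 7.3296101231478525
```

```bash

python3 -m pendant '[0.5,-0.45,0.8,0,0.5,-0.45,0.8,0,0.5,-0.45,0.8,0,0.5,-0.45,0.8,0,0.35,-0.37,0.8,0]' 75 | head -2
python3 -m pendant '[0,0,0.8,0.27,0,0,0.8,0,0,0,0.6,0,0,0,0.2,0,0,0,0,0]'
python3 - <<'E'
from h import *
s=bot.sense();print(s["clock"],s["tcp_pos"],s["ee_rot"])
c=cal("wrist");w=optics.get_image("wrist");cv2.imwrite("pics/w4.png",w)
E
```

```text
clock: 8.68
tcp_pos: [0.4497, -0.2348, 0.1028]
clock: 9.1
tcp_pos: [0.4479, -0.2358, 0.0424]
ee_rot: [-179.9, 0.1, 11.6]
ft_force: [0.6, -0.7, 0.5]
gripper_width: 0.0753
finger_force: 0.0
9.1 [ 0.44787673 -0.23577238  0.04241089] [-1.79894432e+02  1.21932231e-01  1.15985404e+01]
```

View pics/w4.png

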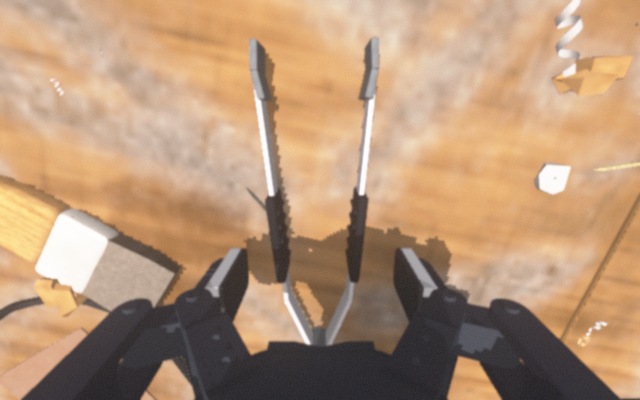

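The tongs lie centred and aligned between the open fingers, grips at (280,240) and (358,240). Lowering and closing lightly.

```bash

python3 -m pendant '[0.04,0,0.5,0,0,0,0.5,0,0,0,0.3,0,0,0,0.2,0,0,0,0,0]'
python3 -m pendant '[0,0,0,0,0,0,0,0,0,0,0,0,0,0,0,0,0,0,0,0]' 51
python3 -m pendant '[0,0,0,0,0,0,0,0,0,0,0,0,0,0,0,0,0,0,0,0]'
```

```text
clock: 9.57
tcp_pos: [0.4494, -0.2364, 0.0059]
ee_rot: [-180.0, 0.0, 11.5]
ft_force: [-0.2, -0.0, -0.2]
gripper_width: 0.0749
finger_force: 0.0
clock: 9.98
tcp_pos: [0.4503, -0.2367, 0.0073]
ee_rot: [179.9, -0.1, 11.5]
ft_force: [-1.0, 1.4, 5.6]
gripper_width: 0.0513
finger_force: 6.4
clock: 10.4
tcp_pos: [0.4503, -0.2367, 0.0073]
ee_rot: [179.9, -0.1, 11.5]
ft_force: [-0.0, 1.2, 6.4]
gripper_width: 0.0512
finger_force: 6.4
```

```bash

python3 -m pendant '[0,0,-0.2,0,0,0,-0.4,0,0,0,-0.4,0,0,0,-0.4,0,0,0,-0.4,0]'
python3 -m pendant '[0,0,-0.6,0,0,0,-0.7,0,0,0,-0.7,0,0,0,-0.5,0,0,0,-0.2,0]'
python3 -m pendant '[0.2,-0.3,0,0,0.37,-0.57,0,0,0.37,-0.57,0,0,0.37,-0.57,0,0,0.37,-0.57,0,0]' |head -2
python3 -m pendant '[0.37,-0.57,0,0,0.37,-0.57,0,0,0.37,-0.57,0,0,0.37,-0.57,0,0,0.37,-0.57,0,0]' |head -2
python3 -m pendant '[0.37,-0.57,0,0,0.37,-0.57,0,0,0.37,-0.57,0,0,0.37,-0.57,0,0,0.37,-0.57,0,0]' |head -2
python3 -m pendant '[0.2,-0.3,0,0,0,0,0,0,0,0,0,0,0,0,0,0,0,0,0,0]'
python3 - <<'E'
from h import *
z=lambda i,x,y,w,h,k:cv2.resize(i[y:y+h,x:x+w],(w*k,h*k),interpolation=cv2.INTER_CUBIC)
s=bot.sense();print(s["clock"],s["tcp_pos"],s["ee_rot"],s["gripper_width"])
c=cal("wrist");T=cal("top");w=optics.get_image("wrist");b=optics.get_image("scene");t=optics.get_image("top")
for n,i in(("w5",w),("s5",b),("t5",t)):cv2.imwrite(f"pics/{n}.png",i)
a=cv2.imread("pics/top0.png");cv2.circle(a,[int(v) for v in proj(T,[.455,-.016,.02])],2,(0,0,255),1)
v=np.vstack([w[:340],np.hstack([z(b,200,120,160,128,2),z(a,280,200,80,64,4)])])
cv2.imwrite("pics/v5.png",v);print(v.shape)
E
```

```text
clock: 10.82
tcp_pos: [0.4496, -0.2365, 0.0525]
ee_rot: [180.0, -0.0, 11.5]
ft_force: [0.3, -0.5, -0.9]
gripper_width: 0.051
finger_force: 4.6
clock: 11.23
tcp_pos: [0.4506, -0.2369, 0.1213]
ee_rot: [179.8, -0.2, 11.5]
ft_force: [0.5, 0.4, -1.3]
gripper_width: 0.0514
finger_force: 4.5
clock: 11.65
tcp_pos: [0.4773, -0.1631, 0.1178]
clock: 12.07
tcp_pos: [0.5082, -0.084, 0.1177]
clock: 12.48
tcp_pos: [0.5392, -0.005, 0.1176]
clock: 12.9
tcp_pos: [0.5427, 0.0003, 0.1183]
ee_rot: [180.0, 0.1, 11.4]
ft_force: [0.6, 0.1, -1.3]
gripper_width: 0.0509
finger_force: 4.6
12.9 [5.42668718e-01 3.01247332e-04 1.18304430e-01] [1.79961928e+02 5.32054476e-02 1.14402948e+01] 0.050924121970198785
(596, 640, 3)
```

View pics/v5.png

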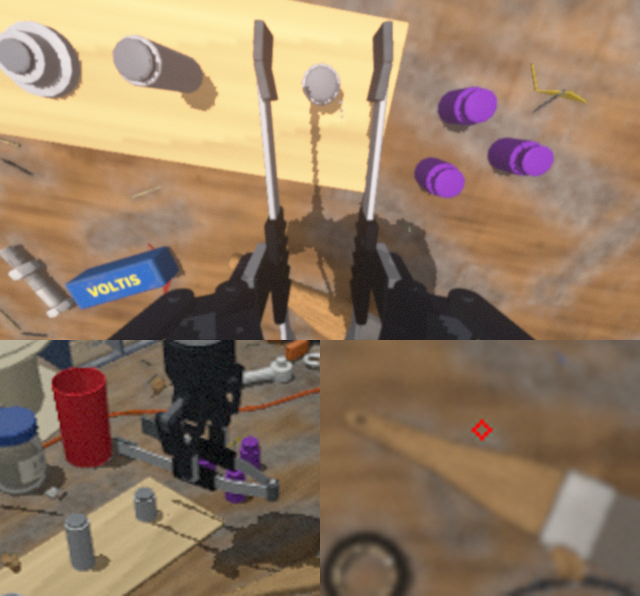

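Tongs are held with the jaws at (263,60) and (384,60) in the wrist view. The bush's plug is at (321,84), still far below. The tail (red mark) clears the brush handle. Checking tongs tilt and the lateral/forward error.

```bash
python3 - <<'E'
from h import *
c=cal("wrist");s=bot.sense();p=s["tcp_pos"];y=np.radians(s["ee_rot"][2])
f=np.array([np.cos(y),np.sin(y),0]);l=np.array([-np.sin(y),np.cos(y),0])
for h in(.011,.019,.027):
  for a in(.0795,.1075): print(h,a,[proj(c,p+f*a+l*k+[0,0,h]).round(0).tolist() for k in(.023,-.023)])
for z in(.045,.049):
  B=onz(c,321,84,z);d=B-p;print(B,"fwd",d@f,"left",d@l)
S=cal("scene")
for u,v in((259,175),(336,184)):print("scene crop px",u,v)
print(proj(S,p+f*.1075+l*.025+[0,0,.005]),proj(S,p-f*.0915+[0,0,.005]))
E
```

```text
0.011 0.0795 [[267.0, 101.0], [375.0, 101.0]]
0.011 0.1075 [[263.0, 26.0], [379.0, 26.0]]
0.019 0.0795 [[264.0, 100.0], [378.0, 100.0]]
0.019 0.1075 [[259.0, 20.0], [383.0, 20.0]]
0.027 0.0795 [[260.0, 99.0], [382.0, 99.0]]
0.027 0.1075 [[255.0, 13.0], [388.0, 14.0]]
[0.63444792 0.01923521 0.045     ] fwd 0.09332605268806228 left -4.184552791889491e-05
[0.63411277 0.01917017 0.049     ] fwd 0.0929846630497145 left -3.8997826617999e-05
scene crop px 259 175
scene crop px 336 184
[257.73804524 172.66228434] [336.43385869 194.89781672]
```

The tongs are level, and the bush sits at 93 mm forward and 0 mm lateral, as wanted. Lowering.

```bash

python3 -m pendant '[0,0,0.3,0,0,0,0.5,0,0,0,0.6,0,0,0,0.5,0,0,0,0.3,0]'
python3 -m pendant '[0,0,0.3,0,0,0,0.4,0,0,0,0.4,0,0,0,0.3,0,0,0,0.2,0]'
python3 -m pendant '[0,0,0.1,0,0,0,0,0,0,0,0,0,0,0,0,0,0,0,0,0]'
```

```text
clock: 13.47
tcp_pos: [0.5422, 0.0013, 0.0618]
ee_rot: [-180.0, 0.1, 11.5]
ft_force: [0.2, -0.9, -1.3]
gripper_width: 0.051
finger_force: 4.6
clock: 13.88
tcp_pos: [0.5428, 0.0017, 0.0224]
ee_rot: [-180.0, 0.1, 11.5]
ft_force: [-0.3, 0.4, -1.1]
gripper_width: 0.0511
finger_force: 4.6
clock: 14.3
tcp_pos: [0.5436, 0.0017, 0.0216]
ee_rot: [180.0, -0.1, 11.5]
ft_force: [-0.4, 0.0, -0.9]
gripper_width: 0.0509
finger_force: 4.6
```

```bash

python3 -m pendant '[0.03,0,0.1,0,0,0,0,0,0,0,0,0,0,0,0,0,0,0,0,0]'
python3 -m pendant '[0,0,0,0,0,0,0,0,0,0,0,0,0,0,0,0,0,0,0,0]' 46
python3 -m pendant '[0,0,0,0,0,0,0,0,0,0,0,0,0,0,0,0,0,0,0,0]' 43
python3 - <<'E'
from h import *
z=lambda i,x,y,w,h,k:cv2.resize(i[y:y+h,x:x+w],(w*k,h*k),interpolation=cv2.INTER_CUBIC)
w=optics.get_image("wrist");b=optics.get_image("scene")
v=np.vstack([w[:300],z(b,200,150,160,70,4)]);cv2.imwrite("pics/v6.png",v)
E
```

```text
clock: 14.72
tcp_pos: [0.544, 0.0018, 0.0186]
ee_rot: [180.0, -0.0, 11.5]
ft_force: [-0.4, -0.2, -2.7]
gripper_width: 0.0515
finger_force: 4.6
clock: 15.13
tcp_pos: [0.5439, 0.0018, 0.0186]
ee_rot: [180.0, -0.0, 11.5]
ft_force: [-0.3, -0.2, -2.2]
gripper_width: 0.0462
finger_force: 5.1
clock: 15.55
tcp_pos: [0.5439, 0.0018, 0.0186]
ee_rot: [180.0, -0.0, 11.5]
ft_force: [-0.0, -0.2, -1.7]
gripper_width: 0.0433
finger_force: 5.8
```

View pics/v6.png

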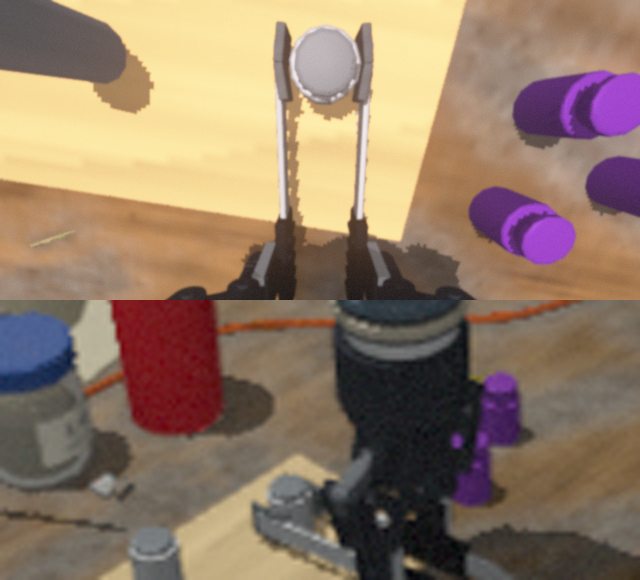

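The bush sits between the jaws at (325,64), centred in their V. Squeezing fully, then a gentle lift.

```bash

python3 -m pendant '[0,0,0,0,0,0,0,0,0,0,0,0,0,0,0,0,0,0,0,0]' 41
python3 -m pendant '[0,0,0,0,0,0,0,0,0,0,0,0,0,0,0,0,0,0,0,0]' 36
python3 -m pendant '[0,0,0,0,0,0,0,0,0,0,0,0,0,0,0,0,0,0,0,0]'
python3 -m pendant '[0,0,-0.05,0,0,0,-0.1,0,0,0,-0.15,0,0,0,-0.2,0,0,0,-0.2,0]'
```

```text
clock: 16.07
tcp_pos: [0.544, 0.0018, 0.0186]
ee_rot: [180.0, -0.0, 11.5]
ft_force: [0.3, -1.2, -1.7]
gripper_width: 0.0413
finger_force: 9.6
clock: 16.48
tcp_pos: [0.544, 0.0017, 0.0186]
ee_rot: [180.0, -0.0, 11.5]
ft_force: [-0.6, -0.8, 0.3]
gripper_width: 0.0396
finger_force: 61.5
clock: 16.9
tcp_pos: [0.544, 0.0017, 0.0186]
ee_rot: [180.0, -0.0, 11.5]
ft_force: [-0.9, -1.1, 1.4]
gripper_width: 0.0403
finger_force: 61.6
clock: 17.32
tcp_pos: [0.5437, 0.0021, 0.0363]
ee_rot: [-180.0, 0.0, 11.6]
ft_force: [-0.0, -0.2, -2.6]
gripper_width: 0.0397
finger_force: 61.2
```

```bash

python3 -m pendant '[0,0,-0.3,0,0,0,-0.4,0,0,0,-0.4,0,0,0,-0.4,0,0,0,-0.4,0]' | head -2
python3 -m pendant '[0,0,-0.4,0,0,0,-0.4,0,0,0,-0.4,0,0,0,-0.4,0,0,0,-0.4,0]' | head -2
python3 -m pendant '[0,0,-0.4,0,0,0,-0.4,0,0,0,-0.3,0,0,0,-0.2,0,0,0,-0.1,0]' | head -2
python3 -m pendant '[0,0,0,0,0,0,0,0,0,0,0,0,0,0,0,0,0,0,0,0]'
python3 - <<'E'
from h import *
z=lambda i,x,y,w,h,k:cv2.resize(i[y:y+h,x:x+w],(w*k,h*k),interpolation=cv2.INTER_CUBIC)
w=optics.get_image("wrist");b=optics.get_image("scene")
v=np.vstack([w[:280],z(b,170,110,160,80,4)]);v=v[:600];cv2.imwrite("pics/v7.png",v);print(v.shape)
c=cal("scene")
E
```

```text
clock: 17.73
tcp_pos: [0.5441, 0.0019, 0.085]
clock: 18.15
tcp_pos: [0.5438, 0.0018, 0.1345]
clock: 18.57
tcp_pos: [0.5442, 0.0019, 0.1695]
clock: 18.98
tcp_pos: [0.5436, 0.0019, 0.1681]
ee_rot: [-180.0, 0.1, 11.6]
ft_force: [-0.3, 0.0, -3.2]
gripper_width: 0.0396
finger_force: 61.2
(600, 640, 3)
```

View pics/v7.png

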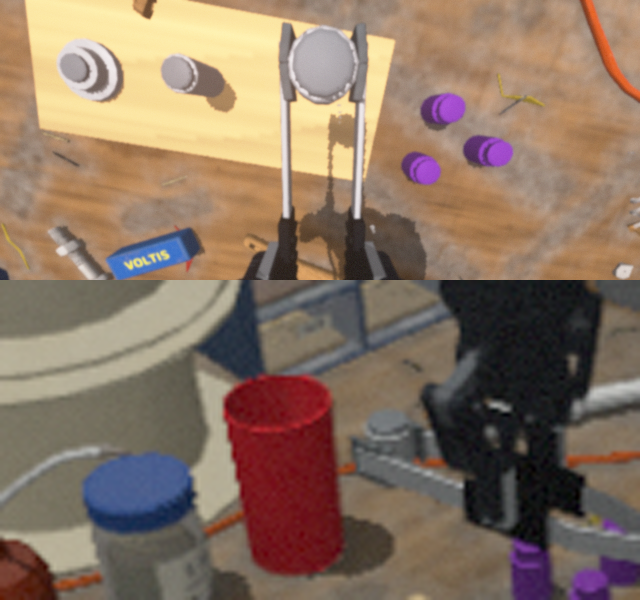

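The bush is upright in the jaws at (323,64), its plug flush, about 15 cm up. The collar (75,68) and sleeve (180,72) still stand in place.

```bash
python3 -c "
from station import finish_job
print(finish_job())"
```

```text
the job is handed in; nothing more can be done
None
```

I pushed the plug fully home and lifted the bush upright in the tongs, its foot about 15 cm above the bench; it is still held there, the collar and sleeve still stand in place, and the job is handed in at about 19 s.

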